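Set the stop, run the box under the spout and fill it

TASK

Fit the loose stop bar on the filling station: set its two keyholes down over the two screw heads, bumper end toward the spout, and slide it away from the spout until it locks. Then push the white box along its rail under the spout until it rests against the stop, and tip all four pressed tea balls from the scoop pan into the hopper so that they land in the box. Put the empty pan back upright on the plate of the scale, and leave the other things on the bench where they are.

Things in the scene. Friction and masses are not known exactly. Their poses are not given: they have to be found in the camera images.
- station: Fixed filling station: aluminium bed 90 mm wide, 10 mm thick, with guide rail and hopper. Origin on the bench straight below the spout's axis; z up, y along the rail (the box is pushed toward +y), x to the far side; bed from y = -280 to +243 mm. The locked stop bar's origin lies at station x = 0, y = 164 mm, z = 10 mm (on the bed), its axes parallel to the station's
- hopper_mouth (a point): Centre of the round steel hopper's mouth, level with its rim 155 mm above the bench: 135 mm wide inside; collar down to 132 mm, cone to a spout 67 mm wide inside whose lower end is 82 mm above the bench. Its post stands at station x = 92 to 118 mm, 135 mm high
- carriage (a joint): Slide of the carriage with the white receiving box, m: 0 fully out, 0.12 with the box centred under the spout and its steel nose (94 mm ahead of the box's centre) touching the locked stop bar; without the stop it runs on to 0.145, too far. Needs about 2 N to move, stays where it is left
- box_in (a point): Centre of the white box's inner floor, 31 mm above the bench; box 100 x 100 mm outside, walls 3 mm, rim 74 mm above the bench; axes as the station's
- push_post (a point): The carriage's upright black round post, 18 mm thick, from 28 to 76 mm above the bench, 130 mm from the box's centre on the side away from the spout; this point is on its axis 60 mm above the bench. Push or grip it here
- stop_bar: Loose steel stop bar, 44 mm wide (x), 140 long (y), 5 thick, 0.25 kg. Origin: centre of its underside, z up. Bumper 30 mm high at its -y end. Keyholes on its centre line: round openings 19 mm wide at y = -30 and +56 mm, each with a slot 10 mm wide toward -y whose end stops the shank at y = -48 and +38 mm. Lower it with the origin at station y = 146 mm, then slide 18 mm to station +y
- stop_fin (a point): Grip point on the bar's upright yellow fin: 10 mm thick (along the bar's x), 38 mm long (y), its top 48 mm above the bar's underside; this point is at bar x = 0, y = 6 mm, z = 35 mm
- scale: Fixed grey electronic counter scale, 230 x 170 mm; origin: centre of its underside. Its plate is 135 x 136 mm, centred at scale x = 35 mm, y = 0, top 39 mm above the bench; the display side is scale -x, 34 mm high
- scoop_pan: Loose stainless scoop pan standing on the scale's plate, 0.22 kg. Origin: near the middle of its underside; x runs from the handle to the open pouring lip, z up. Inside 78 mm wide; flat floor 3 mm thick from x = -52 to +34 mm, then a 13 degree ramp up to the lip; side and rear walls 34 mm high. To put it back: origin within 40 mm of the plate's middle
- pan_handle (a point): Middle of the pan's straight black handle: 16 mm wide (pan y), 18 mm high, 74 mm long along pan x; at pan x = -92 mm, y = 0, z = 34 mm
- pan_lip (a point): Middle of the edge of the pan's pouring lip, at pan x = 78 mm, z = 12 mm; the lip is 84 mm wide
- tea_ball_1: One of the four dark pressed tea balls in the pan, 26 mm wide, 24 mm high, rigid, 12 g; they roll a little reluctantly (slightly faceted). Origin at the middle of one flattened end
- tea_ball_2: One of the four dark pressed tea balls in the pan, 26 mm wide, 24 mm high, rigid, 12 g; they roll a little reluctantly (slightly faceted). Origin at the middle of one flattened end
- tea_ball_3: One of the four dark pressed tea balls in the pan, 26 mm wide, 24 mm high, rigid, 12 g; they roll a little reluctantly (slightly faceted). Origin at the middle of one flattened end
- tea_ball_4: One of the four dark pressed tea balls in the pan, 26 mm wide, 24 mm high, rigid, 12 g; they roll a little reluctantly (slightly faceted). Origin at the middle of one flattened end
- lid_a: White tin lid, 69 mm wide, 26 mm high, loose bystander; origin: centre of its underside
- lid_b: White tin lid, 69 mm wide, 26 mm high, loose bystander; origin: centre of its underside
- label_roll: Roll of green labels, 74 mm wide, 30 mm high, loose bystander; origin: centre of its underside
- screwdriver: Screwdriver with amber handle, 198 mm long, loose bystander behind the station; origin: centre of its underside
- screw_near (a point): Top of the head of the fixed screw nearer the spout, on the bed's centre line at station y = 116 mm: head 14 mm wide, bevelled, from 16.5 to 20.5 mm above the bench; shank 6 mm thick below it
- screw_far (a point): The like screw at station y = 202 mm

How it is judged:
By the outcome, as a careful person would: the job done as asked, in the order asked, and still so for the second after the job is handed in, with the robot touching nothing.
It also fails if it takes over 72 s, if anything falls off the work surface, if the arm or the gripper's body presses on something with over 40 N, if the wrist force passes 120 N, or if a joint passes its speed limit or range.

ROBOT

A 6-joint arm with a two-finger parallel gripper is mounted at the origin on a cart in front of the work surface, level with it; the furniture and walls round the work are solid. World frame = base frame: x ahead of the robot, y to its left, z up, the work surface at z = 0. Lengths are in m, angles in rad, forces in N, time in s.
With the tool pointing down it reaches from about 0.325 to 0.85 m from the base axis. Payload 15.5 kg.
Tool frame: the origin (TCP) lies at the very end of the fingers, on their centre line; the grasp point (between the pads) lies 19 mm behind it (robot.grasp_offset is the distance from the TCP to the grasp point, in m); z points along the fingers, y is the line along which they close (so a half turn about z gives the same grasp; the last joint's range is limited). The gripper opens to 91 mm and grips with 3 to 60 N. Pads are 32 mm wide; open, the fingers measure 118 mm over their backs; the gripper's body (76 mm by 178 mm) begins 60 mm behind the grasp point.
Start: joints at [1.212, 0.494, 1.345, -0, 1.302, -0.096], TCP at [0.162, 0.604, 0.214] pointing down, gripper open.
Joint ranges: [-2.91, 2.91], [-0.82, 2.16], [0.22, 2.67], [-1.22, 4.37], [0.12, 2.79], [-3.08, 3.08]. Speed limits (rad/s): [1.89, 1.89, 2.57, 3.01, 3.01, 3.01].

INTERFACE

Orientations are given as a rotation vector (axis times angle).
In Python, from plant import robot, viewer, order gives the robot as it stands (robot), with the cameras (viewer) and the job (order).
- The arm moves only by the shell command python3 shift.py 'ROWS' [OPENING]. ROWS is rows parted by semicolons, their numbers by spaces, 1 to 5 of them, each of 6 numbers: dx, dy, dz in m, then a rotation vector rx, ry, rz in rad; each row shifts and turns the commanded pose from where the row before left it, along the tool's axes as they then stand; what a row does not reach is not made up. A row lasts 1/10 s, in which the tool goes at most 0.05 m and 0.15 rad, less where a joint would pass 70% of its speed; a pose out of reach is approached as far as the arm can. OPENING is the finger opening in m, set as the command begins (- or left out keeps the last). The fingers move at their own pace and stop on an object; the grip force is fixed at half the most. Time passes only in rows, so rows that do not move let the fingers close. It prints the time, the measured TCP pose, the force, the opening and the grip force at its end.
- robot.get_obs(): the state, without advancing time (a new reading comes with each control period).
- viewer.snapshot(name): name is "scene" or "side" or "wrist"; returns a dict with "pixels" (480x640x3 uint8, red, green, blue), "fx", "fy", "cx", "cy" (pixels), "k1" (the pictures are not rectified: a ray, as slopes to the right and down, at radius r is drawn at 1 + k1 r^2 times it, then the intrinsics apply), "eye" and "orientation" of the camera in the world; the wrist camera has in their place "mount" (4x4, takes a point from camera to tool coordinates, whose origin is the TCP and whose axes are the flange's). Camera axes: x right, y up, looking along -z (the intrinsics and any distortion apply to the point x, -y, -z); pixel columns grow to the right and rows downward; lengths in m; the calibration is good to about 2 mm. A picture is of the moment at which its call begins: read the wrist's pose just before it. There is no depth.
- order.hand_in(): hands the job in; it is judged then, once.
The state is a dict: "t": time; "joint_positions": joint angles; "qvel": joint speeds; "joint_efforts": joint torques, N m; "tcp_pos": TCP position; "orientation": TCP orientation; "contact_force": force on the tool from outside, world axes, zero at the start; "wrist_torque": the same for the moment, N m; "gripper_width": finger opening in m; "grip_force": force on a finger pad.
Only numpy, scipy, OpenCV 4.12 (cv2) and the standard library are available. Lean on these libraries where they do the work, as an engineer would, in place of code of your own. Each camera call takes 0.05 s, during which the arm holds its last target. There are 200 camera calls.

## Working session

There is one attempt and no reset: what is moved stays moved. The work goes in short steps, Python scripts to look and compute and a shell command to move; the robot and the scene stay as the last step left them, time stands still between calls to the robot, and variables do not carry over. Pictures are saved under pics/ and viewed, at most 10 in all, crops included, and the job is handed in when it is done.

```bash
ls; mkdir -p pics; cat > h.py <<'E'
import numpy as np, cv2
from scipy.spatial.transform import Rotation as R
from plant import robot, viewer, order
def snap(n,f):
    o=robot.get_obs(); s=viewer.snapshot(n); cv2.imwrite('pics/'+f,s['pixels'][:,:,::-1])
    s={k:v for k,v in s.items()}; s['obs']=o
    np.save('pics/'+f+'.npy',s,allow_pickle=True); return s
def cam(s):
    if 'mount' in s:
        T=np.eye(4);T[:3,:3]=R.from_rotvec(s['obs']['orientation']).as_matrix();T[:3,3]=s['obs']['tcp_pos'];M=T@np.array(s['mount']);return M[:3,:3],M[:3,3]
    o=np.array(s['orientation']);Rm=o if o.shape==(3,3) else R.from_rotvec(o).as_matrix()
    return Rm,np.array(s['eye'])
def load(f): return np.load('pics/'+f+'.npy',allow_pickle=True).item()
def ray(s,u,v):
    x=(u-s['cx'])/s['fx'];y=(v-s['cy'])/s['fy'];a,b=x,y
    for _ in range(20):
        k=1+s['k1']*(a*a+b*b);a,b=x/k,y/k
    Rm,e=cam(s);return e,Rm@np.array([a,-b,-1])
def at(s,u,v,z):
    e,d=ray(s,u,v);return e+d*(z-e[2])/d[2]
def proj(s,P):
    Rm,e=cam(s);p=Rm.T@(np.array(P)-e);a,b=-p[0]/p[2],p[1]/p[2];k=1+s['k1']*(a*a+b*b)
    return np.array([s['cx']+s['fx']*a*k,s['cy']+s['fy']*b*k])
E
python3 -c "
from h import *
a=snap('scene','s0.png');b=snap('side','d0.png')
for s in(a,b):print({k:v for k,v in s.items() if k not in('pixels','obs')})
o=robot.get_obs();print(o)"
```

```text
pics
plant.py
shift.py
{'fx': 541.6585102500987, 'fy': 541.6585102500987, 'cx': 314.8024783318961, 'cy': 245.17539694087822, 'k1': -0.14576280716230527, 'eye': array([-0.17272236,  1.2802717 ,  0.98606537]), 'orientation': array([ 0.36074238, -1.25244554, -2.27665783])}
{'fx': 621.9134640110842, 'fy': 621.9134640110842, 'cx': 319.49684008397713, 'cy': 244.46315320055402, 'k1': -0.04005964763247929, 'eye': array([0.42366425, 1.28870687, 0.99310005]), 'orientation': array([ 0.07367366, -1.34683523, -2.69489801])}
{'t': 0.1, 'joint_positions': array([ 1.21248552e+00,  4.94117908e-01,  1.34604885e+00, -5.12959556e-05,
        1.30249319e+00, -9.55023450e-02]), 'qvel': array([-5.17264292e-04, -1.43776649e-03, -9.09799962e-05,  2.42486532e-04,
        5.25556198e-04, -2.88076383e-04]), 'joint_efforts': array([ 2.22673116e-03, -8.80241489e+01, -3.82545984e+01,  7.09066261e-02,
        4.81510931e-02, -4.70674320e-05]), 'tcp_pos': array([0.16226968, 0.60322472, 0.21340672]), 'orientation': array([-4.11585149e-01, -3.11432072e+00,  1.65090676e-03]), 'contact_force': array([-0.04172901, -0.37137393,  0.03893963]), 'wrist_torque': array([-0.01710018,  0.01350028,  0.002456  ]), 'grip_force': 0.0, 'gripper_width': 0.09114935486243518}
```

View pics/s0.png

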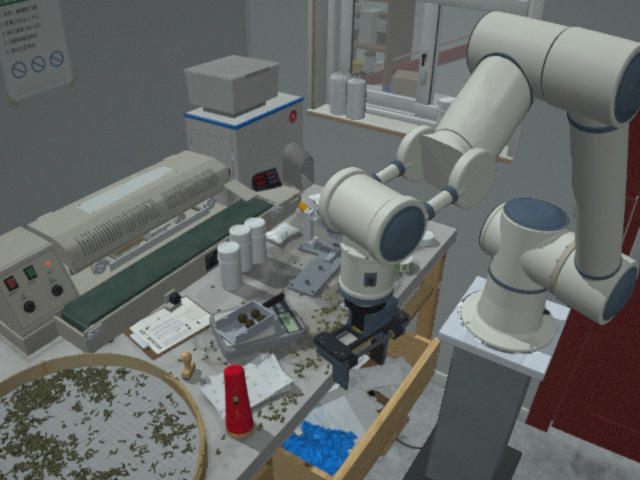

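View pics/d0.png

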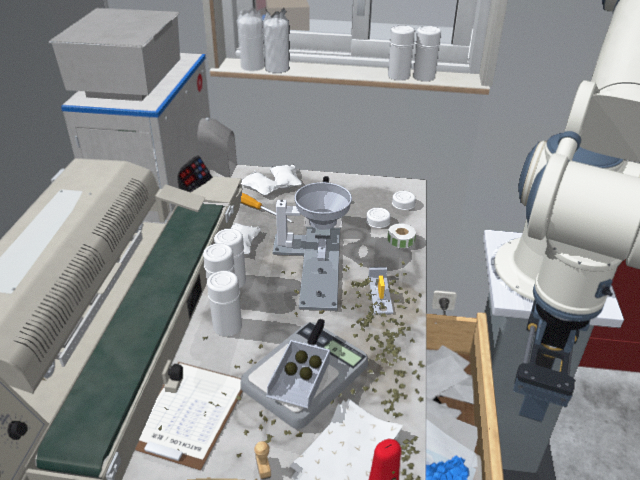

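Side view: hopper mouth at about (323,200), bed running down to (320,305), stop bar with yellow fin at (381,290), scale at (305,370) with the pan and four balls, handle at (316,331), lids (378,216) and (403,199), roll (401,236). I'll zoom in.

```bash
python3 -c "
from h import *
a=load('d0.png')['pixels'][170:320,235:435,::-1]
cv2.imwrite('pics/d0a.png',cv2.resize(a,None,fx=4,fy=4,interpolation=2))
a=load('d0.png')['pixels'][310:430,230:390,::-1]
cv2.imwrite('pics/d0b.png',cv2.resize(a,None,fx=5,fy=5,interpolation=2))"
```

```text
(no output)
```

View pics/d0a.png

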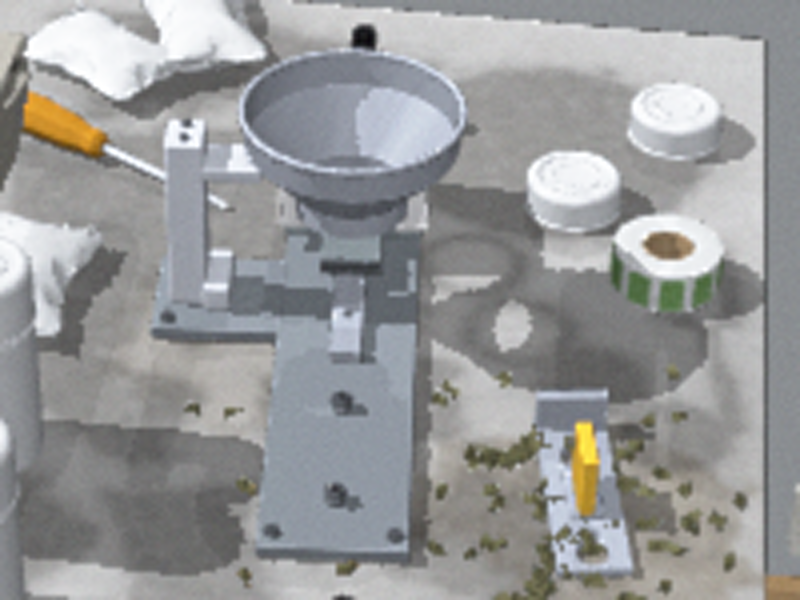

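View pics/d0b.png

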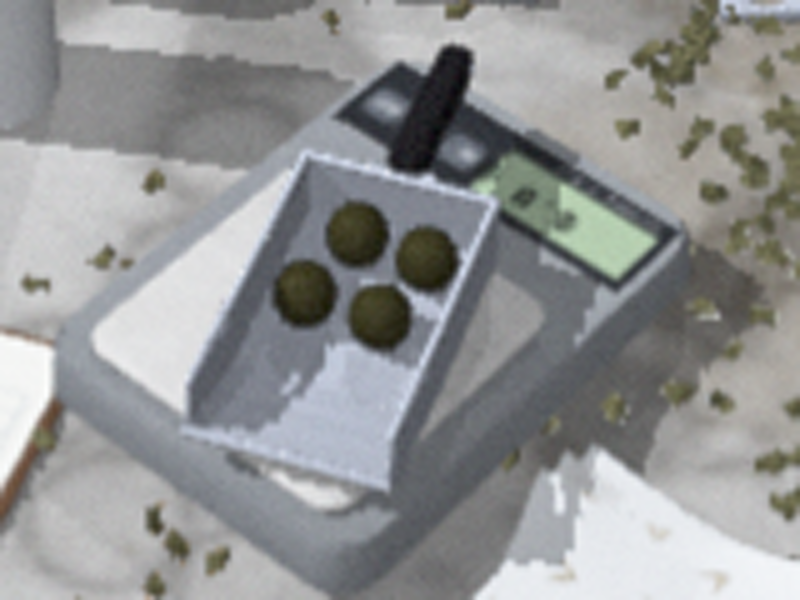

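Side crops: screws at crop (342,398),(337,489); hopper rim centre near (353,110); bar with bumper at top (away from camera), far corners (558,575)/(635,573); the pan's lip corners at crop b (183,430)/(390,490), handle end at (460,50). I'll fit the poses.

```bash
cat > fit.py <<'E'
from h import *
from scipy.optimize import least_squares
def fit(s,pts,x0):
    # pts: list of (local xyz, pixel); planar pose
    def T(p,l): c,q=np.cos(p[2]),np.sin(p[2]); return np.array([p[0]+c*l[0]-q*l[1],p[1]+q*l[0]+c*l[1],l[2]])
    f=lambda p:np.concatenate([proj(s,T(p,l))-np.array(u) for l,u in pts])
    r=least_squares(f,x0,loss='soft_l1'); return r.x,np.round(r.fun.reshape(-1,2),1)
E
cat > m1.py <<'E'
from fit import *
s=load('d0.png')
A=lambda u,v:(235+u/4-.4,170+v/4-.4)
B=lambda u,v:(230+u/5-.4,310+v/5-.4)
# station: world yaw near 0
st=[((0,.116,.0205),A(342,398)),((0,.202,.0205),A(337,489)),((-.045,.243,.010),A(409,551)),((.045,.243,.010),A(258,549))]
p,r=fit(s,st,[.4,.3,0]);print('station',p,np.degrees(p[2]));print(r)
for l in [(0,0,.155),(0.0675,0,.155),(-.0675,0,.155),(0,-.0675,.155),(0,.0675,.155)]:
    c,q=np.cos(p[2]),np.sin(p[2]);u=proj(s,[p[0]+c*l[0]-q*l[1],p[1]+q*l[0]+c*l[1],l[2]]);print((u-[235,170])*4)
b=[((-.022,.07,.005),A(635,570)),((.022,.07,.005),A(558,573)),((-.022,-.07,.03),A(608,392)),((.022,-.07,.03),A(537,392)),((0,.056,.005),A(592,543))]
q,r=fit(s,b,[.3,.4,0]);print('bar',q,np.degrees(q[2]));print(r)
n=[((.078,.042,.012),B(390,490)),((.078,-.042,.012),B(183,430)),((-.052,.041,.034),B(497,207)),((-.052,-.041,.034),B(306,155)),((-.129,0,.043),B(460,52))]
n=[((l[0],l[1],l[2]+.039),u) for l,u in n]
q,r=fit(s,n,[.4,.6,1.7]);print('pan',q,np.degrees(q[2]));print(r)
for n,u,z in(('lidA',(573,175),.026),('lidB',(674,102),.026),('roll',(667,242),.03)):print(n,at(s,*A(*u),z))
c=[((-.115,.085,.034),B(685,232)),((-.115,-.085,.034),B(400,65)),((.115,.085,.034),B(345,590)),((.115,-.085,.034),B(60,360))]
for x0 in([.4,.6,1.7],[.4,.6,2.3]):
  q,r=fit(s,c,x0);print('scale',q,np.degrees(q[2]),r.tolist())
E
python3 m1.py
```

```text
station [ 0.58357173 -0.01012481  0.10324187] 5.915323330014943
[[-0.1 -0.1]
 [-0.1  0.1]
 [ 0.7  0.3]
 [-0.4 -0.4]]
[348.87419235 110.89646124]
[240.69261602 107.73944216]
[457.22534938 114.08691966]
[351.96870071  54.37279814]
[345.55506178 171.52247804]
bar [0.41872738 0.15354822 0.17257412] 9.88776874765646
[[-0.3  0.5]
 [ 0.1  0. ]
 [-0.  -1.5]
 [-0.  -1.2]
 [ 0.3  3.2]]
pan [0.56068316 0.46797385 1.37903371] 79.0128113686802
[[-0.  -0. ]
 [-0.1  0.1]
 [-0.1  0.1]
 [-0.1  0.6]
 [ 0.3 -2. ]]
lidA [ 0.44477133 -0.15475245  0.026     ]
lidB [ 0.37784801 -0.26105615  0.026     ]
roll [ 0.37763162 -0.07874619  0.03      ]
scale [0.55707072 0.44432656 1.01879864] 58.37286247027987 [[5.1, 0.8], [-0.5, -2.6], [0.5, -0.0], [-7.3, -0.0]]
scale [0.55707072 0.44432656 1.01879865] 58.37286261173033 [[5.1, 0.8], [-0.5, -2.6], [0.5, -0.0], [-7.3, -0.0]]
```

```bash
cat > go.py <<'E'
import sys
from h import *
# go.py x y z yawdeg_of_tool_y : tool-frame shift (translation first) and turn about tool z; tool down
def go(x,y,z,yaw=None):
    o=robot.get_obs();M=R.from_rotvec(o['orientation']);m=M.as_matrix()
    d=m.T@(np.array([x,y,z])-o['tcp_pos']);print('d',np.round(d,4),'len',round(np.linalg.norm(d),3),'tcp',np.round(o['tcp_pos'],4))
    if yaw is not None:
        best=None
        for a in(yaw,yaw+180):
            a=np.radians(a);Y=np.array([np.cos(a),np.sin(a),0]);Z=np.array([0,0,-1.]);T=np.c_[np.cross(Y,Z),Y,Z]
            print('rot',np.round(R.from_matrix(m.T@T).as_rotvec(),4))
if __name__=='__main__': go(*map(float,sys.argv[1:]))
E
python3 go.py .418 .159 .2 9.9; python3 -c "
from h import *
s=viewer.snapshot('wrist');print(s['mount'],s['fx'])"
```

```text
d [-0.3624 -0.3625  0.0138] len 0.513 tcp [0.1623 0.6032 0.2134]
rot [-1.0000e-03  6.0000e-04  1.1352e+00]
rot [-6.0000e-04 -1.1000e-03 -2.0064e+00]
[[ 6.37546445e-04  9.71271336e-01  2.37973919e-01  6.67171009e-02]
 [ 9.99999764e-01 -5.57856614e-04 -4.02212798e-04 -2.50093042e-04]
 [-2.57902437e-04  2.37974119e-01 -9.71271462e-01 -1.70820991e-01]
 [ 0.00000000e+00  0.00000000e+00  0.00000000e+00  1.00000000e+00]] 335.617501797234
```

```bash
r='-.0302 -.0302 .001 0 0 0'; python3 shift.py '-.0302 -.0302 .001 0 0 0;-.0302 -.0302 .001 0 0 0;-.0302 -.0302 .001 0 0 0;-.0302 -.0302 .001 0 0 0;-.0302 -.0302 .001 0 0 0' && python3 shift.py '-.0302 -.0302 .001 0 0 0;-.0302 -.0302 .001 0 0 0;-.0302 -.0302 .001 0 0 0;-.0302 -.0302 .001 0 0 0;-.0302 -.0302 .001 0 0 0' && python3 shift.py '-.0302 -.0302 .001 0 0 .14;-.02 -.04 .001 0 0 .14;0 0 0 0 0 .14;0 0 0 0 0 .14;0 0 0 0 0 .14' .04 && python3 shift.py '0 0 0 0 0 .14;0 0 0 0 0 .14;0 0 0 0 0 .14;0 0 0 0 0 .015;0 0 0 0 0 0'; python3 -c "
from h import *
snap('wrist','w1.png')"; python3 go.py .418 .159 .2 9.9
```

```text
t: 0.65
tcp_pos: [0.2694, 0.4169, 0.2088]
orientation: [-0.411, -3.115, 0.0]
contact_force: [1.0, -0.2, 0.0]
gripper_width: 0.0914
grip_force: 0.0
t: 1.15
tcp_pos: [0.376, 0.2319, 0.2039]
orientation: [0.411, 3.114, 0.0]
contact_force: [0.6, 0.6, 0.4]
gripper_width: 0.0914
grip_force: 0.0
t: 1.65
tcp_pos: [0.3996, 0.1513, 0.2019]
orientation: [-1.464, -2.779, 0.0]
contact_force: [0.1, 0.1, 0.1]
gripper_width: 0.0536
grip_force: 0.0
t: 2.15
tcp_pos: [0.3995, 0.1518, 0.2019]
orientation: [-2.017, -2.408, 0.0]
contact_force: [0.2, -0.6, -0.3]
gripper_width: 0.0401
grip_force: 0.0
d [0.0038 0.0195 0.0019] len 0.02 tcp [0.3995 0.1518 0.2019]
rot [-0.0002  0.      0.0041]
rot [-0.0000e+00 -2.0000e-04 -3.1375e+00]
```

View pics/w1.png

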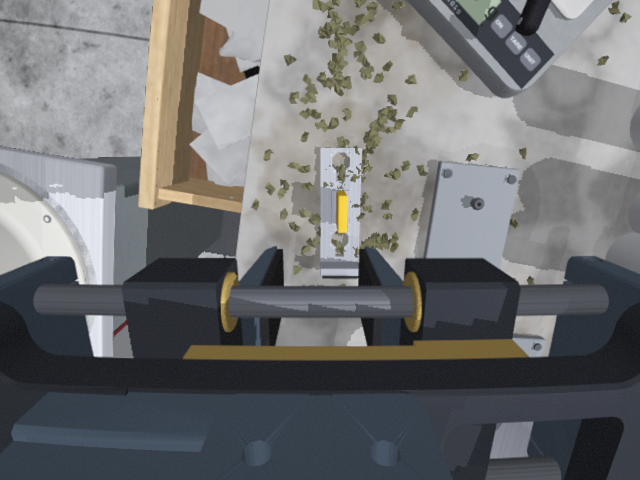

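Wrist view: bar end corners (321,148)/(361,148), bumper foot near (320,275)/(359,275), fin about (343,212); bed end corners (440,161)/(522,168), far screw (478,203).

```bash
cat > m2.py <<'E'
from fit import *
s=load('w1.png')
st=[((0,.202,.0205),(478,203.5)),((-.045,.243,.010),(439,161)),((.045,.243,.010),(522.5,168))]
p,r=fit(s,st,[.58,-.01,.1]);print('station',p,np.degrees(p[2]));print(r.tolist())
b=[((-.022,.07,.005),(321,148.5)),((.022,.07,.005),(361,148)),((0,.056,.005),(341,158)),((-.022,-.07,.0),(321,277)),((.022,-.07,.0),(358.5,277))]
q,r=fit(s,b,[.42,.15,.17]);print('bar',q,np.degrees(q[2]));print(r.tolist())
i=s['pixels'].astype(int);m=(i[:,:,0]>150)&(i[:,:,2]<90)&(i[:,:,1]>110);m[:180]=0;m[240:]=0
v,u=np.nonzero(m);print('fin',u.min(),u.max(),v.min(),v.max(),u.mean(),v.mean())
for l in [(x,.006+y,z) for z in(.048,.005) for x in(-.005,.005) for y in(-.019,.019)]:
  c,w=np.cos(q[2]),np.sin(q[2]);print(l,np.round(proj(s,[q[0]+c*l[0]-w*l[1],q[1]+w*l[0]+c*l[1],l[2]]),1))
E
python3 m2.py
```

```text
station [ 0.58494418 -0.00760378  0.10563861] 6.052646299676948
[[0.3, 0.0], [0.7, -0.0], [-2.3, -0.0]]
bar [0.42142248 0.15396898 0.18260824] 10.462681595989034
[[-0.6, 0.2], [0.6, 0.6], [-0.1, 3.9], [0.1, -6.0], [-0.1, -6.2]]
fin 338 346 192 232 341.9647058823529 212.96176470588236
(-0.005, -0.013, 0.048) [337.9 233.9]
(-0.005, 0.025, 0.048) [338.1 196. ]
(0.005, -0.013, 0.048) [347.9 233.9]
(0.005, 0.025, 0.048) [348.4 195.9]
(-0.005, -0.013, 0.005) [336.  224.6]
(-0.005, 0.025, 0.005) [336.2 190.7]
(0.005, -0.013, 0.005) [344.9 224.6]
(0.005, 0.025, 0.005) [345.3 190.7]
```

```bash
sed -i 's/(-.022,-.07,.0),/(-.022,-.07,.03),/;s/(.022,-.07,.0),/(.022,-.07,.03),/' m2.py; python3 m2.py; python3 go.py .4193 .1605 .016 10.1
```

```text
station [ 0.58494418 -0.00760378  0.10563861] 6.052646299676948
[[0.3, 0.0], [0.7, -0.0], [-2.3, -0.0]]
bar [0.42010127 0.15685835 0.17053672] 9.771034134411876
[[-0.5, -3.0], [0.7, -2.1], [-0.1, 1.0], [-1.4, 0.8], [1.5, 1.0]]
fin 338 346 192 232 341.9647058823529 212.96176470588236
(-0.005, -0.013, 0.048) [337.  230.9]
(-0.005, 0.025, 0.048) [337.7 192.7]
(0.005, -0.013, 0.048) [347.  230.9]
(0.005, 0.025, 0.048) [348.  192.8]
(-0.005, -0.013, 0.005) [335.2 221.9]
(-0.005, 0.025, 0.005) [335.7 187.9]
(0.005, -0.013, 0.005) [344.1 221.9]
(0.005, 0.025, 0.005) [344.9 187.9]
d [0.0051 0.0211 0.1859] len 0.187 tcp [0.3995 0.1518 0.2019]
rot [-0.0002  0.      0.0006]
rot [-0.000e+00 -2.000e-04 -3.141e+00]
```

```bash
python3 shift.py '.003 .010 .01 0 0 0;.003 .010 .01 0 0 0;0 0 .042 0 0 0;0 0 .042 0 0 0;0 0 .042 0 0 0' && python3 shift.py '0 0 .03 0 0 0;0 0 .01 0 0 0;0 0 0 0 0 0;0 0 0 0 0 0' && python3 shift.py '0 0 0 0 0 0;0 0 0 0 0 0;0 0 0 0 0 0;0 0 0 0 0 0;0 0 0 0 0 0' 0
```

```text
t: 2.7
tcp_pos: [0.4189, 0.1615, 0.0537]
orientation: [2.019, 2.406, 0.001]
contact_force: [1.5, 0.9, -0.4]
gripper_width: 0.0402
grip_force: 0.0
t: 3.1
tcp_pos: [0.4189, 0.1614, 0.0165]
orientation: [2.021, 2.405, 0.001]
contact_force: [0.4, 0.5, -0.3]
gripper_width: 0.0397
grip_force: 0.0
t: 3.6
tcp_pos: [0.4186, 0.1613, 0.0164]
orientation: [2.021, 2.405, 0.001]
contact_force: [-0.6, -0.2, 10.5]
gripper_width: 0.0098
grip_force: 30.0
```

```bash
python3 shift.py '0 0 -.01 0 0 0;0 0 -.02 0 0 0;0 0 -.02 0 0 0;0 0 0 0 0 0' && python3 go.py .494 .1345 .066 6.0
```

```text
t: 4.0
tcp_pos: [0.4192, 0.1614, 0.0681]
orientation: [2.02, 2.404, 0.004]
contact_force: [-0.4, 0.5, -2.3]
gripper_width: 0.0098
grip_force: 30.0
d [-0.0394  0.069   0.0023] len 0.08 tcp [0.4192 0.1614 0.0681]
rot [ 0.0032 -0.0003  0.0683]
rot [ 5.0000e-04  5.0000e-03 -3.0733e+00]
```

```bash
python3 shift.py '-.020 .0345 .001 0 0 0;-.0194 .0345 .001 0 0 0;0 0 0 0 0 .068;0 0 0 0 0 0;0 0 0 0 0 0' && python3 -c "
from h import *
a=snap('wrist','w2.png');b=snap('side','d2.png');print(a['obs']['tcp_pos'],R.from_rotvec(a['obs']['orientation']).as_matrix()[:,1])
A=a['pixels'][80:330,280:530,::-1];B=b['pixels'][200:320,260:420,::-1]
A=cv2.resize(A,(400,400),interpolation=2);B=cv2.resize(B,(400,300),interpolation=2)
B=cv2.copyMakeBorder(B,0,100,0,0,0)
cv2.imwrite('pics/c2.png',np.hstack([A,B]))"
```

```text
t: 4.5
tcp_pos: [0.4918, 0.1342, 0.0634]
orientation: [-2.099, -2.336, 0.002]
contact_force: [0.1, -0.1, -3.2]
gripper_width: 0.0097
grip_force: 30.0
[0.49182666 0.13419662 0.06340509] [ 0.99430485  0.10655871 -0.00176264]
```

View pics/c2.png

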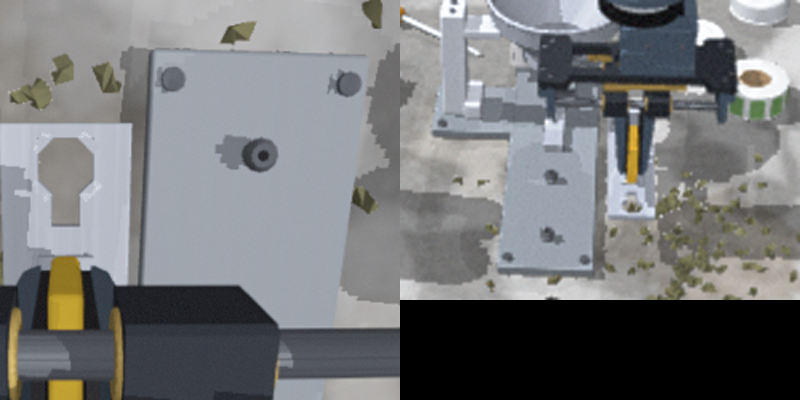

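Left (wrist): keyhole centre at crop (66,165), bar end corner (131,124), screw at (261,155), bed corners (152,50)/(366,57). Right (side) confirms the bar hangs level with the bumper toward the spout. Computing.

```bash
cat > m3.py <<'E'
from fit import *
s=load('w2.png');C=lambda u,v:(280+u*.625-.2,80+v*.625-.2)
st=[((0,.202,.0205),C(262,155)),((-.045,.243,.010),C(152,50)),((.045,.243,.010),C(366,57))]
p,r=fit(s,st,[.58,-.01,.1]);print('station',p,np.degrees(p[2]));print(r.tolist())
for h in(.047,.050):
  h=h-.0
  b=[((.022,.07,.005+h),C(131,124)),((0,.07,.005+h),C(66,124)),((0.0095,.056,.005+h),C(95,166)),((-.0095,.056,.005+h),C(37,166)),((.005,.035,.005+h),C(80,225)),((-.005,.035,.005+h),C(51,225))]
  q,r=fit(s,b,[.49,.13,.1]);print('bar',q,np.degrees(q[2]));print(r.tolist())
  M=R.from_rotvec(s['obs']['orientation']).as_matrix();print('bar in tool',M.T@(np.array([q[0],q[1],h])-s['obs']['tcp_pos']))
  k=[q[0]-.056*np.sin(q[2]),q[1]+.056*np.cos(q[2])]
  w=[p[0]-.202*np.sin(p[2]),p[1]+.202*np.cos(p[2])];print('hole',k,'screw',w,'tool d',(M.T@np.array([w[0]-k[0],w[1]-k[1],0])))
E
python3 m3.py
```

```text
station [ 0.58256688 -0.00920925  0.09196453] 5.269179325454278
[[-0.1, 1.4], [-1.2, -0.4], [2.7, -0.4]]
bar [0.49247356 0.12736634 0.10490121] 6.010396727599336
[[0.6, -0.3], [-0.2, -0.5], [-0.8, -0.2], [0.3, -0.3], [-0.1, 0.9], [0.0, 0.8]]
bar in tool [-6.85983394e-03 -5.56970342e-05  1.64054123e-02]
hole [np.float64(0.4866098567878842), np.float64(0.18305850783525834)] screw [np.float64(0.5640162190988254), np.float64(0.19193714914695068)] tool d [ 0.00057975  0.07791162 -0.00013735]
bar [0.49240539 0.12760427 0.10436777] 5.979832979891095
[[1.3, -0.6], [-0.2, -0.8], [-0.5, -0.1], [-0.0, -0.3], [0.0, 1.6], [-0.2, 1.5]]
bar in tool [-0.00661609 -0.00010341  0.01340548]
hole [np.float64(0.48657139723075227), np.float64(0.1832995532908565)] screw [np.float64(0.5640162190988254), np.float64(0.19193714914695068)] tool d [ 0.00033598  0.07792417 -0.00013736]
```

```bash
python3 - <<'E'
from fit import *
a,b,d=load('w2.png'),load('w1.png'),load('d0.png')
print('far',at(a,280+262*.625,80+155*.625,.0205),at(b,478,203.5,.0205),at(d,235+337/4-.4,170+489/4-.4,.0205))
print('near',at(d,235+342/4-.4,170+398/4-.4,.0205))
E=load('d2.png');f=lambda u,v:(260+u*.4,200+v*.4)
print('d2 far',at(E,*f(547-400,231),.0205),'near',at(E,*f(551-400,172),.0205),'barend',at(E,*f(632-400,210),.052))
for u in((152,50),(366,57),(138,285)):print(at(a,280+u[0]*.625,80+u[1]*.625,.010))
E
```

```text
far [0.56408049 0.19271455 0.0205    ] [0.56327989 0.19325632 0.0205    ] [0.56263455 0.19030899 0.0205    ]
near [0.57120045 0.10564395 0.0205    ]
d2 far [0.56248294 0.19227085 0.0205    ] near [0.57062533 0.10436855 0.0205    ] barend [0.48386471 0.18664997 0.052     ]
[0.51636588 0.22835375 0.01      ]
[0.60344079 0.23632481 0.01      ]
[0.52427508 0.13055517 0.01      ]
```

```bash
python3 go.py .5684 .1438 .0634 5.4
```

```text
d [0.0012 0.0771 0.0002] len 0.077 tcp [0.4919 0.1344 0.0637]
rot [-0.0012  0.      0.0127]
rot [-1.0000e-04 -1.9000e-03 -3.1289e+00]
```

```bash
python3 shift.py '.0006 .0385 0 0 0 0;.0006 .0386 .007 0 0 .012;0 0 .007 0 0 0;0 0 0.003 0 0 0;0 0 0 0 0 0' && python3 -c "
from h import *
a=snap('wrist','w3.png');b=snap('side','d3.png')
A=a['pixels'][100:260,240:440,::-1];B=b['pixels'][200:320,250:370,::-1]
A=cv2.resize(A,(450,360),interpolation=2);B=cv2.resize(B,(350,350),interpolation=2)
B=cv2.copyMakeBorder(B,0,10,0,0,0)
cv2.imwrite('pics/c3.png',np.hstack([A,B]))"; python3 go.py .5684 .1438 .0464 5.4
```

```text
t: 5.1
tcp_pos: [0.5678, 0.1435, 0.0463]
orientation: [-2.114, -2.322, 0.003]
contact_force: [-1.0, -0.1, -2.3]
gripper_width: 0.0095
grip_force: 30.0
d [ 0.0002 -0.      0.0006] len 0.001 tcp [0.5684 0.1436 0.047 ]
rot [-0.001   0.     -0.0006]
rot [0.0000e+00 1.6000e-03 3.1409e+00]
```

View pics/c3.png

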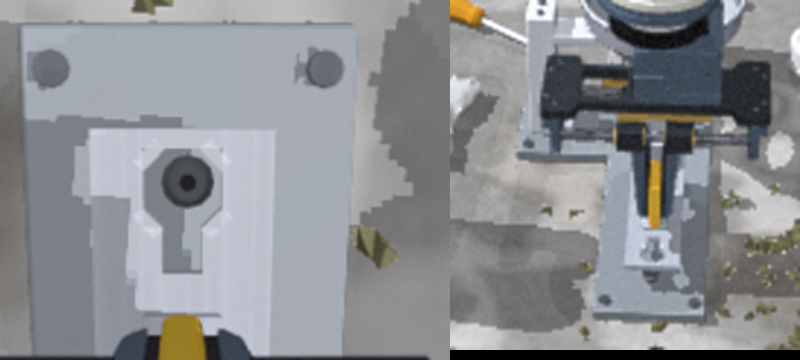

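The screw (187,181) is visible inside the octagonal opening (centre about 183,192, camera parallax included). Checking numerically.

```bash
python3 - <<'E'
from h import *
a=load('w3.png');o=a['obs'];M=R.from_rotvec(o['orientation']).as_matrix();h=o['tcp_pos'][2]-.0164
c=lambda u,v:(240+u/2.25-.2,100+v/2.25-.2)
s=at(a,*c(187,181),.0205)
print('screw',s)
for n,u,z in(('hole',(183,191),h+.005),('end',(183,129),h+.005)):
  k=at(a,*c(*u),z);print(n,k,M.T@(s-k),'in tool',M.T@(k-o['tcp_pos']))
for u in((22,25),(355,23),(34,330),(346,330)):print(at(a,*c(*u),.01))
E
```

```text
screw [0.56434303 0.19295051 0.0205    ]
hole [0.56344498 0.19171894 0.03488294] [0.00114343 0.00104497 0.0143803 ] in tool [0.04837245 0.00021363 0.01139425]
end [0.56205962 0.20626683 0.03488294] [-0.01347027  0.00105906  0.01438185] in tool [0.06298615 0.00019954 0.01139269]
[0.51751777 0.22857997 0.01      ]
[0.60427381 0.23731981 0.01      ]
[0.52493827 0.14582492 0.01      ]
[0.6137908  0.15433287 0.01      ]
```

```bash
python3 shift.py '.001 .001 0 0 0 0;0 0 .008 0 0 0;0 0 .005 0 0 0;0 0 .003 0 0 0;0 0 0 0 0 0' && python3 shift.py '0 0 .002 0 0 0;0 0 .001 0 0 0;0 0 .0006 0 0 0;0 0 0 0 0 0'
```

```text
t: 5.7
tcp_pos: [0.57, 0.1445, 0.0303]
orientation: [-2.115, -2.322, 0.001]
contact_force: [0.3, 0.4, -2.0]
gripper_width: 0.0101
grip_force: 30.0
t: 6.1
tcp_pos: [0.5704, 0.1446, 0.0273]
orientation: [-2.116, -2.322, 0.0]
contact_force: [-0.4, -0.7, -3.0]
gripper_width: 0.0097
grip_force: 30.0
```

```bash
python3 shift.py '0 0 .0007 0 0 0;0 0 0 0 0 0;.006 0 0 0 0 0;.006 0 0 0 0 0;0 0 0 0 0 0' && python3 shift.py '.004 0 0 0 0 0;.002 0 0 0 0 0;.002 0 0 0 0 0;0 0 0 0 0 0'
```

```text
t: 6.6
tcp_pos: [0.5693, 0.1575, 0.0267]
orientation: [-2.115, -2.323, -0.0]
contact_force: [0.3, -0.3, -2.9]
gripper_width: 0.0098
grip_force: 30.0
t: 7.0
tcp_pos: [0.5687, 0.1625, 0.0266]
orientation: [2.114, 2.322, -0.004]
contact_force: [1.7, -21.3, -0.9]
gripper_width: 0.0101
grip_force: 30.0
```

```bash
python3 shift.py '0 0 0 0 0 0;0 0 0 0 0 0;0 0 -.02 0 0 0;0 0 -.04 0 0 0;0 0 -.04 0 0 0' .04 && python3 shift.py '0 0 -.04 0 0 0;0 0 -.04 0 0 0;0 0 -.03 0 0 0'; python3 -c "
from h import *
d=load('d0.png');A=lambda u,v:(235+u/4-.4,170+v/4-.4)
print('edge',at(d,*A(765,40),0),at(d,*A(290,3),0));print('post',at(d,*A(364,28),.076));print(robot.get_obs()['joint_positions'])
snap('wrist','w4.png');snap('side','d4.png')"; python3 go.py .61 -.30 .26 5.6
```

```text
t: 7.5
tcp_pos: [0.568, 0.1647, 0.1275]
orientation: [-2.115, -2.322, 0.002]
contact_force: [0.3, 0.4, 0.7]
gripper_width: 0.0399
grip_force: 0.0
t: 7.8
tcp_pos: [0.5689, 0.1649, 0.2395]
orientation: [2.115, 2.322, 0.003]
contact_force: [0.6, -0.3, -0.4]
gripper_width: 0.0401
grip_force: 0.0
edge [ 0.3090681 -0.404264   0.       ] [ 0.68149515 -0.40135459  0.        ]
post [ 0.60391115 -0.24533565  0.076     ]
[1.81164761e-01 4.22621443e-01 1.39639611e+00 2.05010483e-04
 1.32012948e+00 8.78496085e-02]
d [-0.4668 -0.0039 -0.0193] len 0.467 tcp [0.5706 0.1652 0.2412]
rot [ 0.0073 -0.0008 -0.0045]
rot [-1.3000e-03 -1.1500e-02  3.1371e+00]
```

```bash
python3 shift.py '-.046 -.001 0 0 0 0;-.046 -.001 0 0 0 0;-.046 0 0 0 0 0;-.046 0 0 0 0 0;-.046 0 0 0 0 0' 0 && python3 shift.py '-.046 0 0 0 0 0;-.046 0 0 0 0 0;-.046 0 0 0 0 0;-.046 0 0 0 0 0;-.046 0 0 0 0 0' && python3 shift.py '0 0 0 0 0 0' &&  python3 go.py .6105 -.298 .05 5.5; python3 -c "
from h import *
s=snap('wrist','w5.png');A=s['pixels'][:,:,::-1]
b=snap('side','d5.png')['pixels'][180:330,235:435,::-1]
cv2.imwrite('pics/c5.png',np.hstack([cv2.resize(A,(400,300),interpolation=3),cv2.resize(b,(400,300),interpolation=2)]))"
```

```text
t: 8.4
tcp_pos: [0.5877, -0.0662, 0.2361]
orientation: [-2.115, -2.322, 0.0]
contact_force: [1.3, -0.0, 0.1]
gripper_width: 0.0029
grip_force: 0.0
t: 8.9
tcp_pos: [0.6091, -0.2953, 0.2359]
orientation: [-2.115, -2.322, -0.0]
contact_force: [0.6, 0.0, -0.9]
gripper_width: 0.0007
grip_force: 0.0
t: 9.0
tcp_pos: [0.609, -0.2989, 0.2353]
orientation: [2.12, 2.318, -0.002]
contact_force: [-0.6, 0.4, -0.2]
gripper_width: 0.0005
grip_force: 0.0
d [0.0009 0.0016 0.1853] len 0.185 tcp [ 0.609  -0.2989  0.2353]
rot [-0.0004  0.001  -0.007 ]
rot [1.5000e-03 7.0000e-04 3.1346e+00]
```

View pics/c5.png

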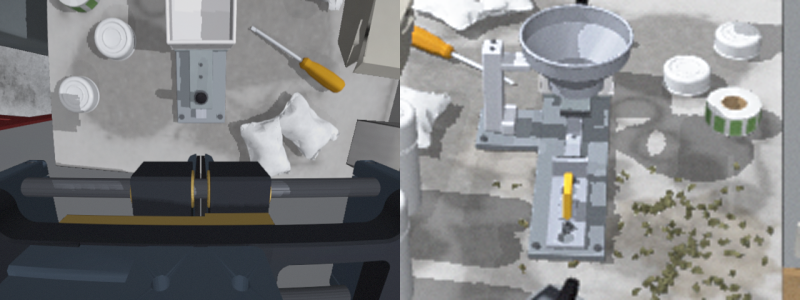

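Stop bar sits locked on the bed (screw in slot at right view 567,228). The post is at wrist (200,97), ahead of the fingers, way is clear.

```bash
python3 -c "
from h import *
s=load('w5.png');print(at(s,200*1.6,97*1.6,.076))
i=s['pixels'].astype(int).sum(2);m=(i<120);m[:135]=0;m[180:]=0;m[:,:280]=0;m[:,360:]=0;v,u=np.nonzero(m);print(u.min(),u.max(),v.min(),v.max(),u.mean(),v.mean())
M=R.from_rotvec(s['obs']['orientation']).as_matrix();p=at(s,200*1.6,97*1.6,.076);print(M.T@(p-s['obs']['tcp_pos']))"
python3 shift.py '0 0 .045 0 0 0;0 .001 .045 0 0 0;0 .001 .045 0 0 -.007;0 0 .035 0 0 0;0 0 .012 0 0 0'; python3 shift.py '0 0 .005 0 0 0;0 0 0 0 0 0'
```

```text
[ 0.60268206 -0.23745153  0.076     ]
313 329 149 164 320.07643312101914 157.38216560509554
[ 0.06189641 -0.00076757  0.15924517]
t: 9.6
tcp_pos: [0.6095, -0.2907, 0.051]
orientation: [-2.102, -2.327, 0.001]
contact_force: [-0.3, 0.4, 0.2]
gripper_width: 0.0007
grip_force: 0.0
t: 9.8
tcp_pos: [0.6119, -0.2932, 0.0506]
orientation: [2.106, 2.33, 0.0]
contact_force: [0.3, -0.2, -0.2]
gripper_width: 0.0007
grip_force: 0.0
```

```bash
python3 shift.py '.03 0 0 0 0 0;.02 0 0 0 0 0;.03 0 0 0 0 0;.03 0 0 0 0 0;.02 0 0 0 0 0'; python3 shift.py '.008 0 0 0 0 0;.006 0 0 0 0 0;0 0 0 0 0 0'
```

```text
t: 10.3
tcp_pos: [0.599, -0.1625, 0.0513]
orientation: [2.105, 2.329, 0.001]
contact_force: [1.3, -19.1, 5.0]
gripper_width: 0.0005
grip_force: 14.0
t: 10.6
tcp_pos: [0.5992, -0.1604, 0.0518]
orientation: [2.095, 2.321, -0.012]
contact_force: [-9.1, -84.8, -5.9]
gripper_width: 0.0007
grip_force: 42.4
```

```bash
python3 shift.py '-.014 0 0 0 0 0;-.012 0 0 0 0 0;-.02 0 0 0 0 0;0 0 0 0 0 0'; python3 shift.py '0 0 -.05 0 0 0;0 0 -.05 0 0 0;0 0 -.05 0 0 0;0 0 -.05 0 0 0;0 0 0 0 0 0'; python3 -c "
from h import *
a=snap('wrist','w6.png');b=snap('side','d6.png');d=load('d5.png')
B=b['pixels'].astype(int)-d['pixels'].astype(int);print(robot.get_obs()['tcp_pos'])
i=a['pixels'].astype(int).sum(2);m=(i<120).astype(np.uint8);m[215:]=0
n,l,s,c=cv2.connectedComponentsWithStats(m)
for k in range(1,n):
  if 60<s[k][4]<3000:print(s[k],c[k],at(a,*c[k],.076))
"
```

```text
t: 11.0
tcp_pos: [0.6023, -0.1983, 0.0501]
orientation: [2.108, 2.327, 0.0]
contact_force: [1.2, 0.4, -0.0]
gripper_width: 0.0003
grip_force: 0.0
t: 11.5
tcp_pos: [0.6044, -0.1968, 0.2572]
orientation: [2.1, 2.323, 0.006]
contact_force: [-0.1, -1.2, -1.5]
gripper_width: 0.0002
grip_force: 0.0
[ 0.60200715 -0.19593665  0.25107199]
[577   0  32  77 321] [592.98130841  36.68847352] [0.86067178 0.011886   0.076     ]
[307 148  16  16 138] [313.65217391 157.16666667] [ 0.59299666 -0.13901598  0.076     ]
[613 167  27  48 723] [629.30567082 196.75795297] [ 0.94884533 -0.14220131  0.076     ]
[  0 205  94  10 546] [ 44.00915751 211.05128205] [ 0.30242196 -0.22342838  0.076     ]
```

```bash
python3 go.py .5455 .3895 .23 -11; python3 -c "
from h import *
print(robot.get_obs()['joint_positions'])"
```

```text
d [0.5882 0.0024 0.0204] len 0.589 tcp [ 0.602  -0.1959  0.2511]
rot [0.0024 0.0007 0.2924]
rot [-1.0000e-03  3.5000e-03 -2.8492e+00]
[-4.09043854e-01  4.73107228e-01  1.27572576e+00  1.88747844e-04
  1.39022418e+00 -5.09466319e-01]
```

```bash
python3 shift.py '.045 0 0 0 0 0;.045 0 0 0 0 0;.045 0 0 0 0 0;.045 0 0 0 0 0;.045 0 0 0 0 0' .05; python3 shift.py '.045 0 0 0 0 0;.045 0 0 0 0 0;.045 0 0 0 0 0;.045 0 .004 0 0 0;.045 0 .004 0 0 0'; python3 shift.py '.045 0 .004 0 0 0;.045 .001 .004 0 0 0;.045 .001 .004 0 0 .097;0 0 0 0 0 .097;0 0 0 0 0 .097'; python3 shift.py '0 0 0 0 0 0;0 0 0 0 0 0'
python3 -c "
from h import *
a=snap('wrist','w7.png');b=snap('side','d7.png')
print(a['obs']['tcp_pos'])
A=cv2.resize(a['pixels'][:,:,::-1],(533,400),interpolation=3)
B=cv2.resize(b['pixels'][190:300,270:380,::-1],(266,266),interpolation=2)
B=cv2.copyMakeBorder(B,0,134,0,0,0)
cv2.imwrite('pics/c7.png',np.hstack([A,B]))"
```

```text
t: 12.1
tcp_pos: [0.5778, 0.0297, 0.2481]
orientation: [-2.106, -2.328, 0.003]
contact_force: [0.6, 0.0, 0.1]
gripper_width: 0.0379
grip_force: 0.0
t: 12.6
tcp_pos: [0.5553, 0.2535, 0.2401]
orientation: [-2.106, -2.329, 0.003]
contact_force: [0.5, 0.1, 0.1]
gripper_width: 0.0498
grip_force: 0.0
t: 13.1
tcp_pos: [0.5437, 0.3875, 0.2273]
orientation: [-2.424, -1.997, 0.006]
contact_force: [0.5, -0.4, -0.4]
gripper_width: 0.05
grip_force: 0.0
t: 13.3
tcp_pos: [0.5446, 0.386, 0.2285]
orientation: [-2.42, -2.003, 0.003]
contact_force: [0.1, -1.4, -0.1]
gripper_width: 0.05
grip_force: 0.0
[0.54464578 0.3859538  0.22854565]
```

View pics/c7.png

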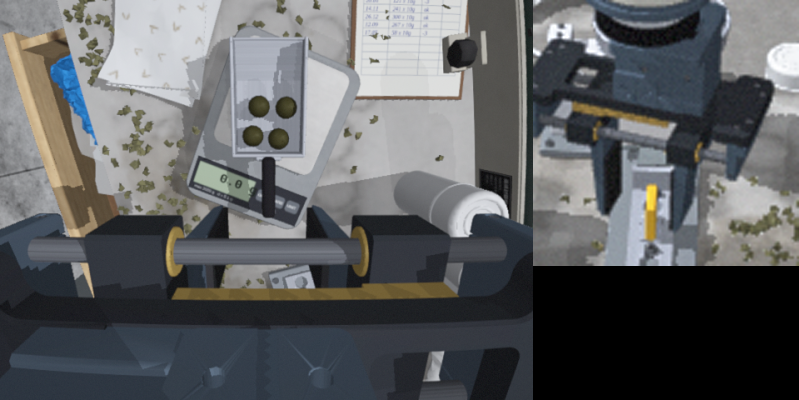

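Wrist view: pan lip corners (231,38)/(306,38), rear rim corners (233,157)/(303,156), handle (268,157)–(270,215); a white canister at right (450,200) to check for clearance.

```bash
cat > m4.py <<'E'
from fit import *
s=load('w7.png');k=1.2008
n=[((.078,.042,.012),(231,38)),((.078,-.042,.012),(306,38)),((-.052,.041,.034),(233,157)),((-.052,-.041,.034),(303.5,156)),((-.129,0,.040),(269.5,216)),((-.055,0,.043),(268,158))]
n=[((l[0],-l[1] if 0 else l[1],l[2]+.039),(u[0]*k,u[1]*k)) for l,u in n]
q,r=fit(s,n,[.56,.468,1.38]);print('pan',q,np.degrees(q[2]));print(r.tolist())
c,w=np.cos(q[2]),np.sin(q[2]);g=[q[0]-.08*c,q[1]-.08*w];print('grip',g)
d=load('d0.png');print('canister base front/left/right',at(d,228,336,0),at(d,212,325,0),at(d,243,325,0))
sc=[((-.115,.085,.034),(187*k,183*k)),((-.115,-.085,.034),(300*k,228*k)),((.115,-.085,.034),(360*k,85*k))]
print('scale',fit(s,sc,[.56,.444,1.02]))
for z in(.1,.13,.15,.17):print(z,at(d,222,272,z)[:2],'wrist left edge',at(s,397*k,185*k,z)[:2])
from go import go
go(g[0],g[1],.055,np.degrees(q[2])-90)
E
python3 m4.py
```

```text
pan [0.56173168 0.46987172 1.38760414] 79.50386082827958
[[0.6, 1.4], [-1.7, 1.0], [0.3, -3.5], [0.2, -2.6], [-1.0, 2.9], [0.6, -0.8]]
grip [np.float64(0.5471581335329659), np.float64(0.391210350096219)]
canister base front/left/right [0.74463735 0.34449586 0.        ] [ 7.89092643e-01  3.16224212e-01 -1.11022302e-16] [0.71981694 0.30558848 0.        ]
scale (array([0.57199458, 0.44085492, 0.94855318]), array([[ -1. ,   0.4],
       [ -0.4,   6.6],
       [ 26.2, -11.4]]))
0.1 [0.77607917 0.24629955] wrist left edge [0.68636155 0.36175569]
0.13 [0.76424125 0.28131491] wrist left edge [0.6734456  0.37075317]
0.15 [0.7563493  0.30465848] wrist left edge [0.66483497 0.37675149]
0.17 [0.74845735 0.32800206] wrist left edge [0.65622433 0.38274981]
d [0.0057 0.0013 0.1741] len 0.174 tcp [0.545  0.3859 0.2291]
rot [-0.0007  0.0005 -0.0058]
rot [8.0000e-04 1.1000e-03 3.1358e+00]
```

```bash
python3 shift.py '.003 .001 .03 0 0 0;.003 0 .045 0 0 0;0 0 .045 0 0 0;0 0 .035 0 0 0;0 0 .015 0 0 0'; python3 shift.py '0 0 .003 0 0 0;0 0 0 0 0 0'; python3 shift.py '0 0 0 0 0 0;0 0 0 0 0 0;0 0 0 0 0 0;0 0 0 0 0 0' 0; python3 shift.py '0 0 -.005 0 0 0;0 0 -.01 0 0 0;0 0 -.01 0 0 0;0 0 -.01 0 0 0;0 0 0 0 0 0'
```

```text
t: 13.9
tcp_pos: [0.5457, 0.3907, 0.0562]
orientation: [-2.422, -2.0, 0.007]
contact_force: [0.2, 0.6, 0.8]
gripper_width: 0.0501
grip_force: 0.0
t: 14.1
tcp_pos: [0.5479, 0.3922, 0.0577]
orientation: [2.423, 2.0, 0.002]
contact_force: [0.5, 0.4, 0.2]
gripper_width: 0.0498
grip_force: 0.0
t: 14.5
tcp_pos: [0.5475, 0.3922, 0.0573]
orientation: [2.423, 1.999, 0.002]
contact_force: [-0.6, 0.0, 0.8]
gripper_width: 0.0212
grip_force: 0.0
t: 15.0
tcp_pos: [0.5481, 0.3925, 0.0937]
orientation: [2.423, 1.999, 0.004]
contact_force: [0.4, -0.2, -2.8]
gripper_width: 0.0157
grip_force: 30.0
```

```bash
cat > sag.py <<'E'
from h import *
import sys
def sag(tag,zg=.060):
    for cn in('wrist','side'):
        s=snap(cn,f'sag_{cn}{tag}.png');o=robot.get_obs() if cn=='side' else s['obs']
        s['obs']=o;M=R.from_rotvec(o['orientation']).as_matrix();g=cv2.GaussianBlur(cv2.cvtColor(s['pixels'],cv2.COLOR_RGB2GRAY),(3,3),0).astype(float)
        # pan frame: origin tool coords with grip at pan x -.08; pan underside at tool z = zg-.039
        best=[]
        for a in np.radians(np.arange(-12,12.5,1)):
            def W(p):
                x,y,z=p[0]+.08,p[1],p[2]-.034; x,z=x*np.cos(a)+z*np.sin(a),-x*np.sin(a)+z*np.cos(a)
                return M@np.array([x,-y,(zg-.039-.034)-z])+o['tcp_pos']
            v=0
            for t in np.linspace(-.036,.036,25):
                u0,u1=proj(s,W((.082,t,.012))),proj(s,W((.074,t,.011)))
                I=lambda u:g[int(round(u[1])),int(round(u[0]))] if 0<=u[1]<479 and 0<=u[0]<639 else 0
                v+=I(u1)-I(u0)
            best.append((round(v/25,1),round(np.degrees(a))))
        print(cn,[(b,a) for b,a in best])
if __name__=='__main__':sag(sys.argv[1])
E
python3 sag.py 1; python3 -c "
from h import *
print(robot.get_obs()['joint_positions'])"; python3 go.py .4 .0 .28 -90
```

```text
wrist [(0.0, -12), (0.0, -11), (0.0, -10), (0.0, -9), (0.0, -8), (0.0, -7), (0.0, -6), (0.0, -5), (0.0, -4), (0.0, -3), (0.0, -2), (0.0, -1), (0.0, 0), (0.0, 1), (0.0, 2), (0.0, 3), (0.0, 4), (0.0, 5), (0.0, 6), (0.0, 7), (0.0, 8), (0.0, 9), (np.float64(149.8), 10), (np.float64(150.3), 11), (np.float64(149.8), 12)]
side [(np.float64(-1.9), -12), (np.float64(-6.5), -11), (np.float64(-9.4), -10), (np.float64(-8.2), -9), (np.float64(-5.3), -8), (np.float64(-8.8), -7), (np.float64(-18.0), -6), (np.float64(-27.7), -5), (np.float64(-26.0), -4), (np.float64(-17.8), -3), (np.float64(-10.0), -2), (np.float64(-8.2), -1), (np.float64(-8.0), 0), (np.float64(-11.5), 1), (np.float64(-8.3), 2), (np.float64(-6.4), 3), (np.float64(-3.7), 4), (np.float64(-3.6), 5), (np.float64(-0.8), 6), (np.float64(-0.2), 7), (np.float64(0.6), 8), (np.float64(2.9), 9), (np.float64(1.6), 10), (np.float64(0.6), 11), (np.float64(-0.5), 12)]
[ 5.32890424e-01  6.83384939e-01  1.34210588e+00 -2.52374229e-05
  1.11551015e+00  7.23943756e-01]
d [-0.4128 -0.0701 -0.1882] len 0.459 tcp [0.5473 0.392  0.092 ]
rot [ 1.0000e-04 -6.0000e-04  1.3798e+00]
rot [ 7.0000e-04  1.0000e-04 -1.7618e+00]
```

```bash
python3 shift.py '0 0 -.02 0 0 0;0 0 -.03 0 0 0;0 0 -.04 0 0 0;-.01 0 -.04 0 0 0;-.02 0 -.03 0 0 0'; python3 shift.py '-.03 -.005 -.02 0 0 0;-.035 -.01 -.01 0 0 0;-.035 -.01 0 0 0 0;-.035 -.01 0 0 0 0;-.035 -.01 0 0 0 0'; python3 shift.py '-.035 -.01 0 0 0 0;-.035 -.01 0 0 0 0;-.035 -.005 0 0 0 0;-.03 0 0 0 0 0;-.025 0 0 0 0 0';  python3 shift.py '-.02 0 0 0 0 .03;-.015 0 0 0 0 .06;-.01 0 0 0 0 .08;0 0 0 0 0 .09;0 0 0 0 0 .09'; python3 go.py .396 -.009 .28 -90;python3 -c "
from h import *
print(robot.get_obs()['joint_positions'])"
```

```text
t: 15.6
tcp_pos: [0.5417, 0.3632, 0.2535]
orientation: [2.422, 2.001, 0.002]
contact_force: [1.0, -0.3, -2.6]
gripper_width: 0.0161
grip_force: 30.0
t: 16.1
tcp_pos: [0.464, 0.2029, 0.2812]
orientation: [-2.423, -2.0, 0.001]
contact_force: [0.7, -0.5, -3.7]
gripper_width: 0.0159
grip_force: 30.0
t: 16.6
tcp_pos: [0.4093, 0.0505, 0.2814]
orientation: [-2.423, -1.999, 0.001]
contact_force: [1.5, -0.1, -2.0]
gripper_width: 0.0159
grip_force: 30.0
t: 17.1
tcp_pos: [0.4, 0.0076, 0.2813]
orientation: [-2.738, -1.541, 0.001]
contact_force: [-0.7, 0.2, -2.9]
gripper_width: 0.0158
grip_force: 30.0
d [-0.0163  0.0052  0.0013] len 0.017 tcp [0.4    0.0076 0.2813]
rot [-3.0000e-04  4.0000e-04  1.0253e+00]
rot [-5.0000e-04 -3.0000e-04 -2.1163e+00]
[-1.30505803e-01  9.57606644e-02  1.74650136e+00 -4.49613565e-05
  1.29983344e+00  4.15044655e-01]
```

```bash
python3 shift.py '-.008 .003 0 0 0 .1;-.008 .002 0 0 0 .11;0 0 0 0 0 .11;0 0 0 0 0 .11;0 0 0 0 0 .11'; python3 shift.py '0 0 0 0 0 .11;0 0 0 0 0 .11;0 0 0 0 0 .11;0 0 0 0 0 .09;0 0 0 0 0 .065'; python3 shift.py '0 0 0 0 0 0;0 0 0 0 0 0'; python3 go.py .396 -.009 .205 -90;python3 -c "
from h import *
print(robot.get_obs()['joint_positions'])
a=snap('wrist','w8.png');i=a['pixels'];print(i.shape)
h=cv2.cvtColor(i,cv2.COLOR_RGB2GRAY);m=(h<75).astype(np.uint8);n,l,s,c=cv2.connectedComponentsWithStats(m)
for k in range(1,n):
  if s[k][4]>150 and s[k][1]<190:print(s[k],c[k])
p,d=a['obs'],None
M=R.from_rotvec(p['orientation']).as_matrix()
for t in(-.042,.042):print('lip',proj(a,M@np.array([.158,t,.0075])+p['tcp_pos']))
print('rim',proj(a,[.584,-.009,.155]))
"
```

```text
t: 17.6
tcp_pos: [0.3952, -0.0081, 0.2813]
orientation: [-3.049, -0.754, 0.001]
contact_force: [0.4, -1.0, -1.8]
gripper_width: 0.0158
grip_force: 30.0
t: 18.1
tcp_pos: [0.3952, -0.008, 0.2813]
orientation: [-3.141, -0.002, 0.001]
contact_force: [-0.3, -1.1, -1.6]
gripper_width: 0.0156
grip_force: 30.0
t: 18.3
tcp_pos: [0.3954, -0.008, 0.2814]
orientation: [-3.141, -0.011, 0.001]
contact_force: [-0.3, 0.7, -3.5]
gripper_width: 0.0162
grip_force: 30.0
d [0.0006 0.001  0.0764] len 0.076 tcp [ 0.3954 -0.008   0.2814]
rot [-0.0001  0.0004  0.0069]
rot [-7.0000e-04 -2.0000e-04 -3.1347e+00]
[-1.71596927e-01  8.82773376e-02  1.75495551e+00  5.81899638e-05
  1.29881843e+00  1.39228903e+00]
(480, 640, 3)
[424  14  31  33 538] [439.60594796  29.58364312]
[   0   44   56  127 1663] [28.16416115 88.72880337]
[  17   74   58  101 1426] [ 47.57924264 123.00210379]
[ 273   91   51   53 1954] [298.00511771 117.75435005]
[ 338   94   51   53 1961] [362.60530342 121.01121877]
[ 260  163   49   49 1737] [284.47610823 187.76396085]
[ 320  169   48   49 1726] [343.63847045 194.15295481]
lip [231.65451528 -44.63065507]
lip [409.03656791 -44.57093452]
rim [323.43683967  -5.16234701]
```

```bash
python3 shift.py '0 .001 .01 0 0 0;0 0 .02 0 0 0;0 0 .025 0 0 0;0 0 .015 0 0 0;0 0 .007 0 0 0'; python3 shift.py '.0008 0 -.0078 0 -.05 0;.0008 0 -.0078 0 -.05 0;.0008 0 -.0078 0 -.05 0;.0008 0 -.0078 0 -.05 0;0 0 .01 0 0 0';python3 shift.py '0 0 .01 0 0 0;.0008 0 -.0078 0 -.05 0;.0008 0 -.0078 0 -.05 0;0 0 0 0 0 0;0 0 0 0 0 0'; cat > balls.py <<'E'
from h import *
import sys
a=snap('wrist',sys.argv[1]);o=a['obs'];M=R.from_rotvec(o['orientation']).as_matrix();i=a['pixels']
h=cv2.cvtColor(i,cv2.COLOR_RGB2GRAY);m=(h<75).astype(np.uint8);n,l,s,c=cv2.connectedComponentsWithStats(m)
print([(c[k].round().astype(int).tolist(),int(s[k][4])) for k in range(1,n) if 400<s[k][4]<2600 and s[k][1]<200 and 200<c[k][0]<470])
print('tilt',np.degrees(np.arctan2(-M[2,0],M[0,0])),'lip',np.round(M@np.array([.158,0,.0075])+o['tcp_pos'],4))
E
python3 balls.py w9.png
```

```text
t: 18.85
tcp_pos: [0.3946, -0.009, 0.2029]
orientation: [-3.141, -0.009, 0.004]
contact_force: [0.4, -0.1, -1.7]
gripper_width: 0.0158
grip_force: 30.0
t: 19.35
tcp_pos: [0.4016, -0.0094, 0.2263]
orientation: [3.125, 0.008, -0.309]
contact_force: [-0.1, -1.1, -3.1]
gripper_width: 0.0155
grip_force: 30.0
t: 19.85
tcp_pos: [0.4014, -0.0089, 0.2297]
orientation: [3.106, 0.008, -0.468]
contact_force: [-0.3, -0.5, -2.5]
gripper_width: 0.0157
grip_force: 30.0
[([245, 190], 577)]
tilt 17.146931659053266 lip [ 0.5502 -0.0082  0.1759]
```

```bash
python3 shift.py '.0008 0 -.0078 0 -.05 0;0 0 0 0 0 0;.0008 0 -.0078 0 -.05 0;0 0 0 0 0 0;.0008 0 -.0078 0 -.05 0'; python3 shift.py '0 0 0 0 0 0;.0008 0 -.0078 0 -.05 0;0 0 0 0 0 0;.0008 0 -.0078 0 -.05 0;0 0 0 0 0 0'; python3 balls.py w10.png;  python3 shift.py '.001 0 -.011 0 -.07 0;.001 0 -.011 0 -.07 0;.001 0 -.011 0 -.07 0;.001 0 -.011 0 -.07 0;.001 0 -.011 0 -.07 0'; python3 shift.py '0 0 0 0 0 0;0 0 0 0 0 0;0 0 0 0 0 0;0 0 0 0 0 0;0 0 0 0 0 0'; python3 balls.py w11.png
```

```text
t: 20.4
tcp_pos: [0.4111, -0.0089, 0.2514]
orientation: [3.062, 0.008, -0.698]
contact_force: [0.0, 0.0, -2.6]
gripper_width: 0.0158
grip_force: 30.0
t: 20.9
tcp_pos: [0.4213, -0.009, 0.2643]
orientation: [3.023, 0.008, -0.85]
contact_force: [0.7, 0.3, -2.7]
gripper_width: 0.0156
grip_force: 30.0
[]
tilt 31.412134177948708 lip [ 0.5522 -0.0083  0.1756]
t: 21.45
tcp_pos: [0.4596, -0.0088, 0.3039]
orientation: [2.827, 0.007, -1.365]
contact_force: [-0.2, 0.5, -2.5]
gripper_width: 0.0156
grip_force: 30.0
t: 21.95
tcp_pos: [0.4593, -0.0088, 0.3044]
orientation: [2.828, 0.007, -1.363]
contact_force: [0.2, -0.3, -2.7]
gripper_width: 0.0157
grip_force: 30.0
[]
tilt 51.474981050483045 lip [ 0.5519 -0.0083  0.1761]
```

```bash
python3 shift.py '.001 0 -.011 0 -.07 0;.001 0 -.011 0 -.07 0;.001 0 -.011 0 -.07 0;0 0 0 0 0 0;0 0 0 0 0 0'; python3 shift.py '0 0 -.006 0 0 0;0 0 .006 0 0 0;0 0 -.006 0 0 0;0 0 .006 0 0 0;0 0 0 0 0 0'; python3 balls.py w12.png; python3 -c "
from h import *
snap('side','d12.png');snap('scene','s12.png')"; for k in 1 2 3; do python3 shift.py '-.001 0 .011 0 .07 0;-.001 0 .011 0 .07 0;-.001 0 .011 0 .07 0;-.001 0 .011 0 .07 0;-.001 0 .011 0 .07 0' | grep -A3 tcp; done; python3 balls.py w13.png; python3 go.py .395 -.009 .28 -90
```

```text
t: 22.5
tcp_pos: [0.4885, -0.0086, 0.3195]
orientation: [2.669, 0.007, -1.652]
contact_force: [-0.3, -0.4, -2.6]
gripper_width: 0.0161
grip_force: 30.0
t: 23.0
tcp_pos: [0.488, -0.0086, 0.3201]
orientation: [2.668, 0.006, -1.654]
contact_force: [-0.4, 0.2, -2.1]
gripper_width: 0.0162
grip_force: 30.0
[]
tilt 63.5999411071153 lip [ 0.5516 -0.0083  0.1752]
tcp_pos: [0.4403, -0.0088, 0.2933]
orientation: [2.918, 0.007, -1.16]
contact_force: [-0.2, 0.2, -2.5]
gripper_width: 0.0159
tcp_pos: [0.4044, -0.009, 0.2516]
orientation: [3.076, 0.007, -0.635]
contact_force: [0.2, 0.1, -2.4]
gripper_width: 0.0155
tcp_pos: [0.3849, -0.0091, 0.2002]
orientation: [3.14, 0.008, -0.09]
contact_force: [0.5, -0.3, -2.3]
gripper_width: 0.0156
[]
tilt 3.273883892509621 lip [ 0.5423 -0.0083  0.1837]
d [ 0.008   0.0004 -0.0817] len 0.082 tcp [ 0.3824 -0.0087  0.1989]
rot [-0.0002  0.0563  0.0049]
rot [-8.8300e-02 -3.0000e-04 -3.1354e+00]
```

```bash
python3 shift.py '0 0 -.02 0 .056 0;0 0 -.03 0 0 0;0 0 -.03 0 0 -.1;0 0 0 0 0 -.14;0 0 0 0 0 -.14'; python3 shift.py '0 0 0 0 0 -.14;0 0 0 0 0 -.14;0 0 0 0 0 -.14;0 0 0 0 0 -.14;0 0 0 0 0 -.14';python3 shift.py '0 0 0 0 0 -.14;0 0 0 0 0 -.14;0 0 0 0 0 0'; python3 go.py .5478 .3923 .15 -10.5
```

```text
t: 25.2
tcp_pos: [0.3871, -0.0092, 0.2815]
orientation: [-3.082, -0.609, 0.006]
contact_force: [0.6, 0.0, -2.1]
gripper_width: 0.0156
grip_force: 30.0
t: 25.7
tcp_pos: [0.3866, -0.0091, 0.2806]
orientation: [-2.683, -1.628, 0.008]
contact_force: [-0.6, 0.5, -2.4]
gripper_width: 0.0157
grip_force: 30.0
t: 26.0
tcp_pos: [0.3867, -0.0091, 0.2805]
orientation: [-2.433, -1.983, 0.007]
contact_force: [-0.4, -0.4, -2.0]
gripper_width: 0.0152
grip_force: 30.0
d [0.4258 0.0775 0.1296] len 0.452 tcp [ 0.3867 -0.0091  0.2805]
rot [-0.0053  0.0011 -0.0199]
rot [1.7000e-03 8.2000e-03 3.1217e+00]
```

```bash
python3 shift.py '.03 .005 0 0 0 0;.04 .007 0 0 0 0;.04 .007 0 0 0 0;.04 .007 0 0 0 0;.04 .007 0 0 0 0'; python3 shift.py '.04 .007 0 0 0 0;.04 .007 0 0 0 0;.04 .008 0 0 0 0;.04 .008 .01 0 0 0;.04 .007 .03 0 0 0';python3 shift.py '.036 .0075 .04 0 0 -.02;0 0 .04 0 0 0;0 0 .04 0 0 0;0 0 .02 0 0 0;0 0 0 0 0 0'; python3 go.py .5478 .3923 .058 -10.5; python3 sag.py 2 | grep side
```

```text
t: 26.5
tcp_pos: [0.4582, 0.1719, 0.2801]
orientation: [-2.441, -1.973, 0.006]
contact_force: [1.3, -1.2, -2.2]
gripper_width: 0.0157
grip_force: 30.0
t: 27.0
tcp_pos: [0.5365, 0.3604, 0.2418]
orientation: [-2.442, -1.974, -0.001]
contact_force: [1.2, 0.1, -2.4]
gripper_width: 0.0158
grip_force: 30.0
t: 27.5
tcp_pos: [0.5459, 0.388, 0.0997]
orientation: [-2.419, -1.998, 0.016]
contact_force: [-0.2, 0.8, -2.6]
gripper_width: 0.0157
grip_force: 30.0
d [0.0048 0.0014 0.0416] len 0.042 tcp [0.5459 0.388  0.0997]
rot [-0.009   0.0054 -0.0068]
rot [0.0084 0.0141 3.1348]
side [(np.float64(1.6), -12), (np.float64(0.4), -11), (np.float64(-3.4), -10), (np.float64(-6.9), -9), (np.float64(-9.4), -8), (np.float64(-10.7), -7), (np.float64(-10.4), -6), (np.float64(-14.8), -5), (np.float64(-21.8), -4), (np.float64(-28.0), -3), (np.float64(-28.4), -2), (np.float64(-21.5), -1), (np.float64(-17.0), 0), (np.float64(-13.4), 1), (np.float64(-12.0), 2), (np.float64(-11.1), 3), (np.float64(-8.0), 4), (np.float64(-6.0), 5), (np.float64(-4.0), 6), (np.float64(-4.2), 7), (np.float64(-4.2), 8), (np.float64(-4.3), 9), (np.float64(-4.4), 10), (np.float64(-4.3), 11), (np.float64(-4.1), 12)]
```

```bash
python3 shift.py '.003 .001 .015 -.009 .005 -.007;.002 0 .012 0 0 0;0 0 .005 0 0 0;0 0 .002 0 0 0;0 0 0 0 0 0'; python3 shift.py '0 0 .002 0 0 0;0 0 .001 0 0 0;0 0 0 0 0 0'
```

```text
t: 28.1
tcp_pos: [0.5498, 0.3938, 0.0694]
orientation: [2.411, 2.013, 0.01]
contact_force: [0.1, -0.3, -2.4]
gripper_width: 0.0159
grip_force: 30.0
t: 28.4
tcp_pos: [0.5497, 0.3937, 0.0661]
orientation: [2.41, 2.013, 0.01]
contact_force: [-0.4, 0.4, -3.0]
gripper_width: 0.0161
grip_force: 30.0
```

```bash
python3 shift.py '0 0 .002 0 0 0;0 0 .001 0 0 0;0 0 0 0 0 0'; python3 shift.py '0 0 .001 0 0 0;0 0 .001 0 0 0;0 0 0 0 0 0'; python3 go.py .5478 .3923 .058 -10.5
```

```text
t: 28.7
tcp_pos: [0.5496, 0.3937, 0.0628]
orientation: [2.41, 2.013, 0.01]
contact_force: [-0.3, 0.2, -3.1]
gripper_width: 0.0159
grip_force: 30.0
t: 29.0
tcp_pos: [0.5498, 0.3938, 0.061]
orientation: [2.41, 2.013, 0.01]
contact_force: [0.2, -0.4, -1.3]
gripper_width: 0.016
grip_force: 30.0
d [-0.0019 -0.0017  0.003 ] len 0.004 tcp [0.5498 0.3938 0.061 ]
rot [ 0.0052 -0.0044  0.0042]
rot [ 0.0068  0.0081 -3.1374]
```

```bash
python3 shift.py '0 0 .001 0 0 0;0 0 .001 0 0 0;0 0 0 0 0 0'; python3 shift.py '0 0 0 0 0 0;0 0 0 0 0 0;0 0 0 0 0 0;0 0 0 0 0 0' .03;  python3 shift.py '0 0 -.02 0 0 0;0 0 -.04 0 0 0;0 0 -.04 0 0 0;0 0 -.04 0 0 0;-.03 0 -.03 0 0 0'; python3 shift.py '-.045 0 0 0 0 0;-.045 0 0 0 0 0;-.045 0 0 0 0 0;-.045 0 0 0 0 0;-.03 0 0 0 0 0'; python3 go.py .575 -.12 .26 -85
```

```text
t: 29.3
tcp_pos: [0.55, 0.3938, 0.0593]
orientation: [2.41, 2.013, 0.011]
contact_force: [-0.3, -2.5, 3.7]
gripper_width: 0.0156
grip_force: 30.0
t: 29.7
tcp_pos: [0.5497, 0.3939, 0.059]
orientation: [2.41, 2.013, 0.01]
contact_force: [-0.1, 0.1, 0.8]
gripper_width: 0.0302
grip_force: 0.0
t: 30.2
tcp_pos: [0.5441, 0.3659, 0.2315]
orientation: [2.408, 2.016, 0.016]
contact_force: [0.4, -1.3, 0.4]
gripper_width: 0.0299
grip_force: 0.0
t: 30.7
tcp_pos: [0.5051, 0.1547, 0.2281]
orientation: [2.411, 2.012, 0.01]
contact_force: [-0.3, -0.3, 0.4]
gripper_width: 0.0299
grip_force: 0.0
d [-0.2577  0.118  -0.0323] len 0.285 tcp [0.5051 0.1547 0.2281]
rot [ 0.0018 -0.0066  1.3037]
rot [ 0.0071  0.0019 -1.8379]
```

```bash
python3 shift.py '-.045 .02 -.015 0 0 0;-.045 .02 -.015 0 0 0;-.045 .02 0 0 0 0;-.045 .02 0 0 0 0;-.045 .02 0 0 0 0' 0; python3 shift.py '-.01 .01 0 0 0 0;0 0 0 0 0 0;0 0 0 0 0 0'; python3 -c "
from h import *
a=snap('wrist','w20.png');b=snap('side','d20.png');print(a['obs']['tcp_pos'])
print('mouth px',proj(a,[.584,-.009,.155]),proj(a,[.584,-.009,.082]))
A=cv2.resize(a['pixels'][0:260,150:500,::-1],(480,356),interpolation=2)
B=cv2.resize(b['pixels'][310:430,230:390,::-1],(320,240),interpolation=2)
C=cv2.resize(b['pixels'][210:310,270:400,::-1],(320,246),interpolation=2)
z=np.zeros((486,800,3),np.uint8);z[:356,:480]=A;z[:240,480:]=B;z[240:486,480:]=C
cv2.imwrite('pics/c20.png',z)"
```

```text
t: 31.2
tcp_pos: [0.5637, -0.0815, 0.257]
orientation: [2.41, 2.013, 0.011]
contact_force: [0.3, 0.9, 0.1]
gripper_width: 0.0007
grip_force: 0.0
t: 31.5
tcp_pos: [0.5713, -0.0904, 0.2566]
orientation: [2.411, 2.014, 0.01]
contact_force: [0.6, 0.3, 0.5]
gripper_width: 0.0001
grip_force: 0.0
[ 0.5713018  -0.09040726  0.25655216]
mouth px [317.60114753 130.18865975] [317.97392373 134.79157288]
```

View pics/c20.png

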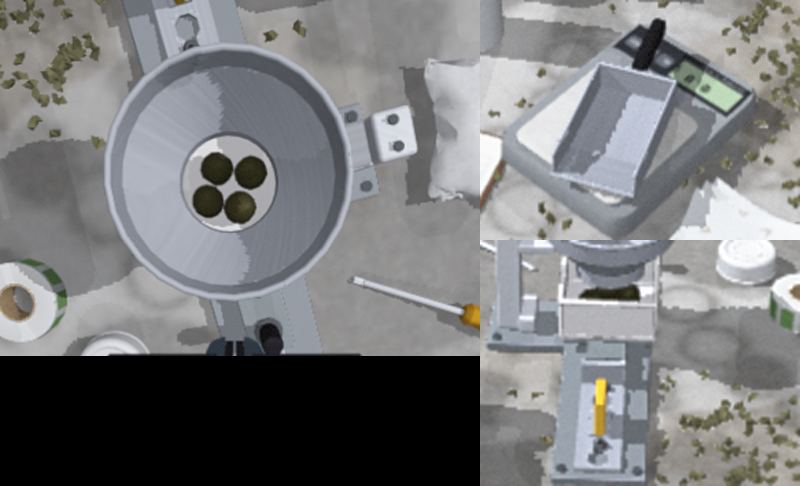

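The last view shows four balls on the box floor under the spout at (228,187). The pan is upright and empty on the plate, the bar is locked, and the bystanders haven't moved.

```bash
python3 -c "
from plant import robot, viewer, order
print(order.hand_in())"
```

```text
the job is handed in; nothing more can be done
None
```

The job was handed in at about 31.6 s: the stop bar is locked on its screws, the box is pushed hard against the stop, all four balls are in the box, and the empty pan is back upright on the scale; hand-in printed no verdict, and the box push peaked at about 85 N at the wrist (limit 120 N).

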